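# Seat the keyed cap of the filter cell

### The arm

A 6-joint arm with a two-finger parallel gripper is mounted at the origin on a cart in front of the work surface, level with it; the furniture and walls round the work are solid. World frame = base frame: x ahead of the robot, y to its left, z up, the work surface at z = 0. Lengths are in m, angles in rad, forces in N, time in s.
With the tool pointing down it reaches from about 0.3 to 0.85 m from the base axis. Payload 4.2 kg.
Tool frame: the origin (TCP) lies midway between the tips of the shut fingers; the grasp point (between the pads) lies 19 mm behind it; z points along the fingers, y is the line along which they close (so a half turn about z gives the same grasp; the last joint's range is limited). The gripper opens to 91 mm and grips with 3 to 60 N. Pads are 32 mm wide; open, the fingers measure 118 mm over their backs; the gripper's body (76 mm by 178 mm) begins 60 mm behind the grasp point.
Start: joints at [1.193, 0.32, 1.565, -0, 1.257, -0.02], TCP at [0.201, 0.539, 0.214] pointing down, gripper open.
Joint ranges: [-3.11, 3.11], [-0.84, 2.01], [0.21, 2.61], [-1.34, 4.49], [0.05, 2.63], [-2.56, 2.56]. Speed limits (rad/s): [2.57, 2.57, 3.14, 3.14, 3.14, 3.14].

### API

Orientations are given as a rotation vector (axis times angle).
In Python, from station import * gives the robot as it stands. The module is installed in compiled form; this text tells all that it offers.
- The arm moves only by the tool jog_arm, never from a script. Its argument "commands" is a list that holds one entry, the list of rows, each a list of 4 numbers: the shift along the tool's x, y, z in m, then the turn about the tool's z in degrees. In form: [[[dx, dy, dz, yaw], ...]]. A call has 1 to 8 rows; each row is the pose to reach, as a shift and turn from the pose commanded when the call began, along the tool's axes at that moment; what a row does not reach only later rows make up. A row lasts 1/10 s, in which the tool goes at most 50 mm and 8.59 degrees, less where a joint would pass 70% of its speed; a pose out of reach is approached as far as the arm can. A call with a gripper value outside its range is refused whole. "claw" is the finger opening in m, from 0 to 0.0912, set as the call begins (left out, the last holds). The fingers move at their own pace and stop on an object; the grip force is fixed at half the most. Time passes only in rows, so rows that repeat a pose let the fingers close. It gives the time, the measured TCP pose, the force, the opening and the grip force at its end, in the units of the state.
- sense(): the state, without advancing time (a new reading comes with each control period).
- snapshot(name): name is "side" or "top" or "wrist"; returns a dict with "img" (480x640x3 uint8, red, green, blue), "intrinsics" (3x3 intrinsics, pixels), "dist" ([k1, k2, p1, p2, k3] as OpenCV has them; the pictures are not rectified), "T" (4x4, takes a point from camera to world coordinates). Camera axes: x right, y down, z forward; pixel columns grow to the right and rows downward; lengths in m; the calibration is good to about 2 mm. A picture is of the moment at which its call begins. There is no depth.
- job_done(): hands the job in; it is judged then, once.
Trained networks look in a picture, given as the dict that the camera call returned (one of the last four; its "shot" number tells which), for a name from the list of things; names that differ only in an ending like _2 or _b are one class to them, and where a whole thing is asked for, a point or a joint stands for the part that bears it (a point fixed in the world has none). Each returns a list of dicts, best first, with "p" (0 to 1); they miss things now and then, are a little off and sometimes report something else, mostly with a low value. They report only what shows in the picture. A call takes as long as a camera call.
- trace(picture, label): "pixels" (480x640 bool, what is visible of it) and "box" ([left, top, width, height] in pixels, round what is visible of it).
- spot_point(picture, label): "at" ([row, column] in pixels: a listed point, or the origin of a listed thing).
The state is a dict: "t": time; "joint_pos": joint angles; "joint_velocities": joint speeds; "effort": joint torques, N m; "position": TCP position; "tcp_rot": TCP orientation; "force": force on the tool from outside, world axes, zero at the start; "torque": the same for the moment, N m; "opening": finger opening in m; "grasp_force": force on a finger pad.
Only numpy, scipy, OpenCV 4.12 (cv2) and the standard library are available. Lean on these libraries where they do the work, as an engineer would, in place of code of your own. Each camera call takes 0.05 s, during which the arm holds its last target. There are 200 camera calls.

### The job

Fold the clear guard of the filter-cell stand up and over, gently, until it rests against its open stops. Then turn the knurled cap, pressing it lightly down, until the keyways hidden inside it drop over the spigot's pins, and push it fully home against its spring. Finish while still holding the cap pushed home, with the guard left open and the things around the stand left where they are.

Things in the scene. Friction and masses are not known exactly. Their poses are not given: they have to be found in the camera images.
- stand: Fixed filter-cell stand: grey plate 170 x 245 mm, 15 mm thick. Origin: on the worktop under the cell's vertical axis (plate from y = -170 to +75 mm). x points away from the robot, z up; guard hinged along the -y side (robot's right). Rest posts 100 mm high at x = +-72, y = 34 mm; hinge posts 113 mm high at x = +-76, y = -125 mm.
- seat (a point): Centre of the seat's face (62 mm across) on the stand, 25 mm above the worktop, axes as the stand's. From it rises a spigot, 28 mm thick and 30 mm high, with three radial pins 120 deg apart, tops 10 mm above the seat. The pins' direction is hidden under the cap and differs every time. A sprung plunger in the spigot pushes the cap up: 0 N at its start height, 7 N when home.
- cover_hinge (a point): Point on the guard's hinge axis, fixed on the stand at (0, -125, 105) mm of its frame. The axis runs along the stand's x. Axes as the stand's.
- cover (a joint): Guard angle, rad: 0 = closed, level over the cap at z = 105 mm; 1.9 = open, leaning back past upright on its stops. Opening turns it about the stand's +x axis (bar goes up, then over to -y). Stiff hinge (0.3 N m of friction, guard 0.18 kg): it stays where it is left. It starts between 0 and 0.3.
- cover_bar (a point): Middle of the guard's bar handle: round dark steel bar, 10 mm thick, along the stand's x, 100 mm long between its two arms, 210 mm from the hinge axis, 40 mm clear of the guard's frame. Being round, it turns between fingers that pinch it from above. At guard angle a it is at y = -125 + 210 cos a, z = 105 + 210 sin a (mm, stand frame).
- cap: Loose knurled aluminium cap, 50 mm in diameter (51 at the bead near its foot), 42 mm high, 0.12 kg, closed top. Origin: centre of its underside; z up its axis. It starts upright on the spigot, underside resting on the pin tops, 35 mm above the worktop; home is 25 mm, on the seat. About 1.5 mm of sideways play. If let go there, the spring lifts it back up most of the way.
- cap_top (a point): Centre of the cap's flat top, 42 mm above its underside. Inside the cap are three keyways 120 deg apart, one along its own +x, with 2 mm play each side of a pin. Turned 20 to 100 deg (either way will do), they come over the pins and the cap can be pressed down 10 mm onto the seat.
- tape_roll: Bystander: white roll of tape lying flat, 80 mm across, 18 mm high, near the stand's +y side. Origin: centre of the underside.
- stopper: Bystander: red-brown rubber stopper, 34 mm across, 28 mm high, in front of the stand. Origin: centre of the underside.
- clip: Bystander: small open joint clip, 29 x 26 x 14 mm, in front of the stand. Origin: centre of the underside.
- brown_bottle: Bystander: small brown glass bottle with screw cap, 52 mm across, 108 mm high, behind the stand. Origin: centre of the underside.
- pane_edge (a point): Lower right corner of the hood's glass panes, which are slid to the robot's left: left of this point (larger y) glass hangs at x = 0.28 to 0.32 from z = 0.15 to 0.87 m; right of it the hood is open above the sash rail, whose top is at z = 0.15 m (x = 0.27 to 0.33). From a start on the left, first draw the hand to the right along the front (tall equipment stands behind).

How it is judged:
By the outcome, as a careful person would: the job done as asked, in the order asked, and still so for the second after the job is handed in, while the arm keeps its last pose, push and grip.
It also fails if it takes over 72 s, if anything falls off the work surface, if the arm or the gripper's body presses on something with over 40 N, if the wrist force passes 120 N, or if a joint passes its speed limit or range.

## Working session

There is one attempt and no reset: what is moved stays moved. The work goes in short steps, Python scripts to look and compute and a tool call to move; the robot and the scene stay as the last step left them, time stands still between calls to the robot, and variables do not carry over. Pictures are saved under pics/ and viewed, at most 10 in all, crops included, and the job is handed in when it is done.

Besides the shell and the picture viewer there is one more tool, called after "Call:" as name([rows], argument=value, ...), one row to a line, values as JSON. jog_arm: Moves the arm, as the interface text tells. Its arguments: {"type":"object","properties":{"commands":{"type":"array"},"claw":{"type":"number"}},"required":["commands"]}

```bash
mkdir -p pics; cat > h.py <<'E'
import numpy as np, cv2
from scipy.spatial.transform import Rotation as R
from station import *
def ray(s,at):
    uv=np.array([[[at[1],at[0]]]],float)
    p=cv2.undistortPoints(uv,np.array(s["intrinsics"],float),np.array(s["dist"],float))[0,0]
    T=np.array(s["T"]);d=T[:3,:3]@np.array([p[0],p[1],1]);return T[:3,3],d/np.linalg.norm(d)
def tri(rs):
    A=sum(np.eye(3)-np.outer(d,d) for o,d in rs);b=sum((np.eye(3)-np.outer(d,d))@o for o,d in rs)
    x=np.linalg.solve(A,b);e=[np.linalg.norm((np.eye(3)-np.outer(d,d))@(x-o)) for o,d in rs];return x,e
def atz(r,z):
    o,d=r;return o+d*(z-o[2])/d[2]
def save(s,n): cv2.imwrite(f"pics/{n}.png",np.array(s["img"])[:,:,::-1])
E
cat > m.py <<'E'
from h import *
S={n:snapshot(n) for n in ("side","top")}
for n,s in S.items(): save(s,n+"0"); print(n,np.array(s["T"])[:3,3].round(3))
np.set_printoptions(precision=4,suppress=True)
for l in ["stand","seat","cover_hinge","cover_bar","cap","cap_top","tape_roll","stopper","clip","brown_bottle","pane_edge"]:
    rs=[];o=""
    for n,s in S.items():
        r=spot_point(s,l)
        if r: o+=f" {n} {np.round(r[0]['at'],1)} p{r[0]['p']:.2f}"; rs.append(ray(s,r[0]['at']))
    print(l,o, *(tri(rs) if len(rs)==2 else [atz(r,0.0) for r in rs]))
q=sense();print(q["t"],q["tcp_rot"],R.from_rotvec(q["tcp_rot"]).as_matrix())
E
python3 m.py
```

```text
side [0.551 0.63  0.601]
top [-0.365 -0.505  1.32 ]
stand  side [282.5 310.1] p0.91 top [246.4 336.1] p0.90 [ 0.5166 -0.1933  0.0052] [np.float64(0.001361059047324856), np.float64(0.0013610590473248387)]
seat  side [275.3 312. ] p0.64 top [240.2 335.8] p0.60 [ 0.5154 -0.1901  0.0289] [np.float64(0.004806377102650411), np.float64(0.004806377102650349)]
cover_hinge  side [215.7 304.6] p0.68 top [241.8 383.3] p0.64 [ 0.5182 -0.322   0.0982] [np.float64(0.004350562447956515), np.float64(0.004350562447956439)]
cover_bar  side [250.7 309.6] p0.94 top [207.  307.7] p0.71 [ 0.5192 -0.1133  0.1358] [np.float64(0.0004847491757132151), np.float64(0.0004847491757134429)]
cap  side [272.5 309. ] p0.72 top [241.  339.1] p0.49 [ 0.5194 -0.1996  0.0281] [np.float64(0.002402516916869206), np.float64(0.0024025169168693313)]
cap_top  side [253.5 310.8] p0.61 top [239.8 337.9] p0.56 [ 0.5071 -0.2065  0.0657] [np.float64(0.007254286080699239), np.float64(0.007254286080699359)]
tape_roll  side [338.1 315.7] p0.57 top [229.2 283.9] p0.63 [ 0.5183 -0.0337 -0.0054] [np.float64(0.007110597046273558), np.float64(0.007110597046273387)]
stopper  side [269.5 357.2] p0.67 top [288.9 339.8] p0.55 [ 0.4034 -0.2488 -0.0041] [np.float64(0.0009498820467123013), np.float64(0.0009498820467122884)]
clip  side [284.3 364.7] p0.54 [ 0.3963 -0.1858  0.    ]
brown_bottle  top [210.  359.1] p0.62 [ 0.664  -0.2077  0.    ]
pane_edge 
1.2 [-0.5591 -3.0914 -0.    ] [[-0.9367  0.3502 -0.    ]
 [ 0.3502  0.9367  0.    ]
 [ 0.      0.     -1.    ]]
```

View pics/side0.png

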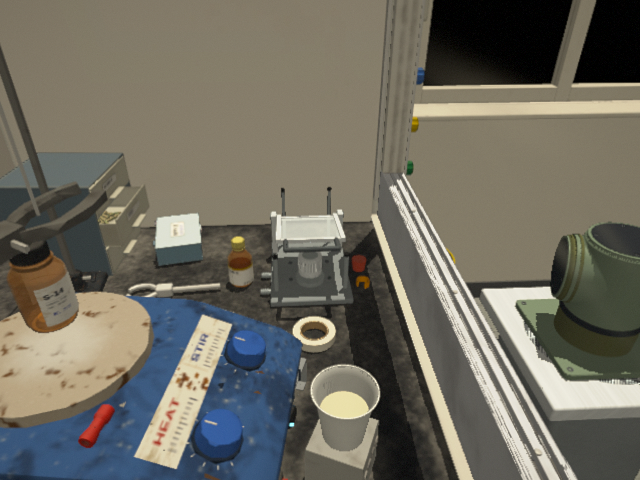

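View pics/top0.png

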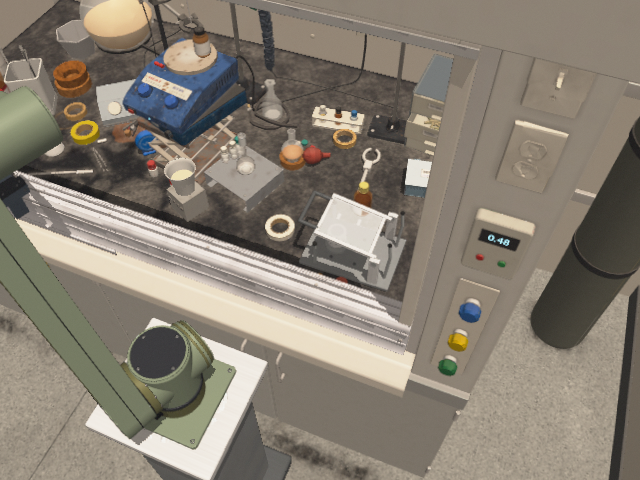

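The side view shows the stand at about (310,255), with the guard almost closed and the cap visible under it at (311,262). The top view shows the stand at (350,235) behind the sash rail, which ends at (405,350). I still need the pane edge and the stand's yaw, so I'll zoom in.

```bash
cat > z.py <<'E'
from h import *
np.set_printoptions(precision=4,suppress=True)
s=snapshot("top");a=np.array(s["img"])[:,:,::-1]
c=cv2.resize(a[170:300,270:430],None,fx=4.5,fy=4.5,interpolation=cv2.INTER_CUBIC)
b=cv2.resize(a[0:380,0:500],(440,334))
cv2.imwrite("pics/z1.png",cv2.resize(c,(720,585)))
w=snapshot("side");e=np.array(w["img"])[:,:,::-1]
cv2.imwrite("pics/z2.png",cv2.resize(e[180:310,250:380],None,fx=4.5,fy=4.5,interpolation=cv2.INTER_CUBIC))
for p,z in [((350,405),.15),((175,20),.15),((20,475),.87)]:
    print(p,atz(ray(s,p),z))
    o,d=ray(s,p); print(o+d*(0.3-o[0])/d[0])
def proj(s,P):
    T=np.linalg.inv(np.array(s["T"]));return cv2.projectPoints(np.array(P,float),cv2.Rodrigues(T[:3,:3])[0],T[:3,3],np.array(s["intrinsics"],float),np.array(s["dist"],float))[0][:,0]
print(proj(s,[[.3,y,.15] for y in (-.4,-.2,0,.2,.4)]));print(proj(w,[[.3,y,.15] for y in (-.4,-.2,0,.2,.4)]))
print(proj(s,[[.3,y,.87] for y in (-.4,-.2,0,.2,.4)]))
for n,q in (("t",s),("s",w)):
  for l in ("pane_edge",): print([ (x['at'],x['p']) for x in spot_point(q,l)])
E
python3 z.py
```

```text
(350, 405) [ 0.2225 -0.4613  0.15  ]
[ 0.3    -0.4556 -0.0043]
(175, 20) [0.3237 0.6441 0.15  ]
[0.3    0.6046 0.1903]
(20, 475) [ 0.3427 -0.4373  0.87  ]
[ 0.3    -0.4414  0.8971]
[[388.8885 310.9848]
 [305.8608 282.5309]
 [228.2083 255.7557]
 [155.9679 230.7029]
 [ 89.0459 207.3656]]
[[394.785  180.5087]
 [414.4076 219.5413]
 [442.5818 275.4705]
 [486.5654 362.5193]
 [565.3795 517.7286]]
[[439.0016  31.2439]
 [294.9925  -1.2661]
 [167.7062 -28.4202]
 [ 56.6215 -50.8122]
 [-39.4591 -69.0522]]
[]
[([284.2, 362.5], 0.24)]
```

View pics/z1.png

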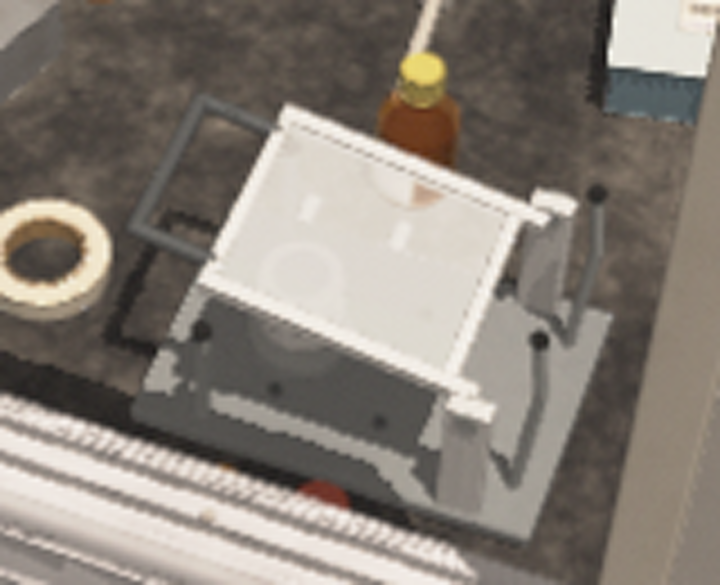

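View pics/z2.png

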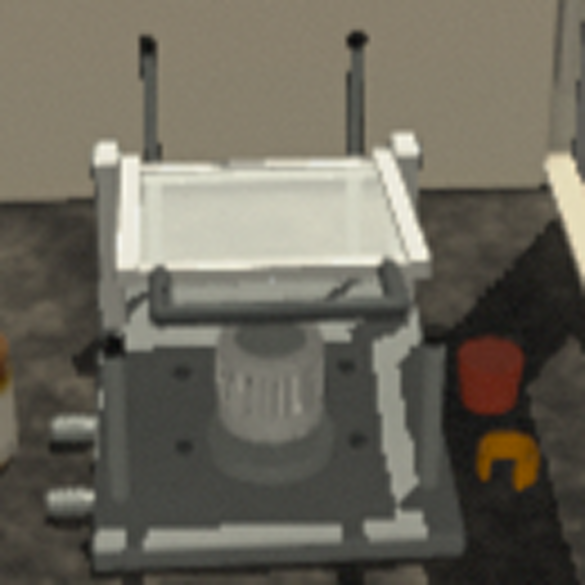

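The zoomed top view shows the bar from about (203,103) to (137,228) in crop pixels. The zoomed side view shows it from (158,308) to (405,303). The rubber stopper and clip sit just in front of the plate. Next I'll compute the stand's yaw, the guard angle and where the wall is.

```bash
cat > y.py <<'E'
from h import *
np.set_printoptions(precision=4,suppress=True)
s=snapshot("top");w=snapshot("side")
t=lambda p:ray(s,(170+p[1]/4.5,270+p[0]/4.5)); v=lambda p:ray(w,(180+p[1]/4.5,250+p[0]/4.5))
P={}
for n,a,b in [("barF",(203,103),(158,308)),("barN",(137,228),(405,303)),("postF",(553,197),(105,150)),("postN",(470,403),(403,143)),("rodF",(598,193),(148,45)),("rodN",(540,340),(357,40))]:
    P[n],e=tri([t(a),v(b)]);print(n,P[n],e[0])
for a in("bar","post","rod"):
    d=P[a+"F"]-P[a+"N"];print(a,np.degrees(np.arctan2(d[1],d[0])),np.linalg.norm(d))
print("plate corners top z=15", [atz(t(p),.015) for p in [(612,315),(528,540),(135,415)]],[atz(v(p),.015) for p in [(97,548),(462,545)]])
print("wall base side",[atz(ray(w,p),0) for p in [(225,225),(220,190),(222,372)]])
for i in range(1):
  q=snapshot("wrist"); save(q,"w0")
for n,c in (("top",s),("side",w)):
  for l in ("tape_roll","clip","brown_bottle","cap_top","cover_bar"):
    print(n,l,[(np.round(x['at'],1),round(x['p'],2)) for x in spot_point(c,l)][:2])
E
python3 y.py
```

```text
barF [ 0.5653 -0.1148  0.1415] 0.00028049313087054724
barN [ 0.4639 -0.1149  0.1422] 0.002309711400047673
postF [ 0.5945 -0.3179  0.1127] 0.0018655946115469352
postN [ 0.4427 -0.3193  0.1117] 0.001711042106381418
rodF [ 0.5712 -0.347   0.1569] 0.0018561991842676842
rodN [ 0.4646 -0.3477  0.1566] 0.0016482188775533352
bar 0.06317145382365287 0.10138444574413515
post 0.5197908264017501 0.15179041106316618
rod 0.3923628291972555 0.10662814096611813
plate corners top z=15 [array([ 0.6014, -0.3635,  0.015 ]), array([ 0.433 , -0.3655,  0.015 ]), array([ 0.4287, -0.1264,  0.015 ])] [array([ 0.5969, -0.1167,  0.015 ]), array([ 0.433 , -0.1096,  0.015 ])]
wall base side [array([ 0.7298, -0.4726,  0.    ]), array([ 0.8275, -0.5059,  0.    ]), array([ 0.3347, -0.4683,  0.    ])]
top tape_roll [(array([226.8, 280.4]), 0.76)]
top clip []
top brown_bottle [(array([207.8, 359.8]), 0.6), (array([287.4, 341.4]), 0.51)]
top cap_top [(array([241. , 337.2]), 0.38)]
top cover_bar [(array([207.2, 308.8]), 0.84)]
side tape_roll [(array([339.7, 314.9]), 0.85), (array([281.5, 243.8]), 0.49)]
side clip [(array([283.1, 363.6]), 0.59)]
side brown_bottle [(array([280.8, 245.4]), 0.73)]
side cap_top [(array([257. , 313.2]), 0.83)]
side cover_bar [(array([249.8, 312.4]), 0.59), (array([267.9, 354. ]), 0.18)]
```

Call:
jog_arm([
  [[-0.017, -0.047, 0, -4], [-0.035, -0.094, 0, -8], [-0.052, -0.14, 0, -12], [-0.07, -0.187, 0, -16], [-0.087, -0.234, 0, -20.5], [-0.105, -0.281, 0, -20.5]],
])

```text
t: 2.65
position: [0.2008, 0.2374, 0.2139]
tcp_rot: [-0.004, 3.141, 0.0]
force: [1.2, 0.2, 1.4]
opening: 0.0912
grasp_force: 0.0
```

```bash
cat > p.py <<'E'
from h import *
np.set_printoptions(precision=4,suppress=True)
q=sense();print(q["t"],np.array(q["joint_pos"]),np.array(q["position"]),np.array(q["force"]))
s=snapshot("top");w=snapshot("wrist")
for n,c in(("top",s),("wrist",w)): print(n,np.array(c["T"])[:3,3],[(x['at'],x['p'],ray(c,x['at'])[0]+ray(c,x['at'])[1]*((.3-ray(c,x['at'])[0][0])/ray(c,x['at'])[1][0])) for x in spot_point(c,"pane_edge")])
a=cv2.resize(np.array(s["img"])[0:330,60:480],(420,330));b=cv2.resize(np.array(w["img"]),(380,285))
C=np.zeros((330,800,3),np.uint8);C[:,:420]=a;C[:285,420:]=b
cv2.imwrite("pics/p1.png",C[:,:,::-1])
E
python3 p.py
```

```text
2.65 [ 0.8321 -0.1136  2.066  -0.0005  1.1886 -0.7412] [0.2008 0.2374 0.2139] [1.1657 0.2251 1.3679]
top [-0.3649 -0.5048  1.3198] [([182.6, 20.3], 0.67, array([0.3   , 0.622 , 0.1533])), ([207.3, 308.1], 0.22, array([ 0.3   , -0.2109,  0.4282]))]
wrist [0.1184 0.2324 0.3841] []
```

View pics/p1.png

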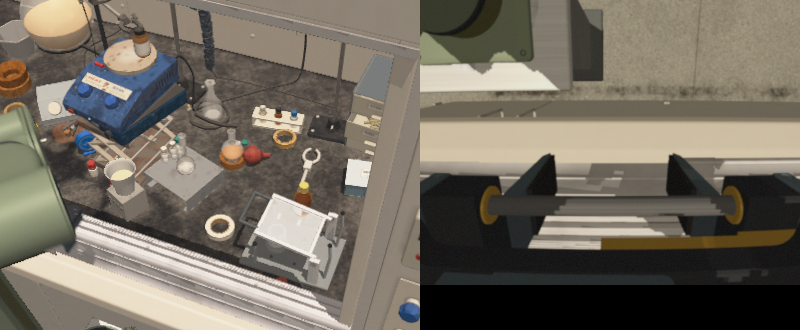

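The top camera now finds the pane edge at about y = 0.62 and z = 0.153, which agrees with the 0.15 in the text. The view shows no glass in front of the stand, so I'll go over the rail at the right.

Call:
jog_arm([
  [[-0.015, -0.04, -0.02, 0], [-0.035, -0.08, -0.04, 0], [-0.065, -0.115, -0.06, 0], [-0.095, -0.15, -0.075, 0], [-0.125, -0.185, -0.075, 0], [-0.16, -0.22, -0.075, 0], [-0.195, -0.25, -0.075, 0], [-0.23, -0.28, -0.075, 0]],
])

```text
t: 3.65
position: [0.4341, -0.0417, 0.2889]
tcp_rot: [-0.0, 3.141, 0.001]
force: [0.8, 0.3, 0.7]
opening: 0.0912
grasp_force: 0.0
```

Call:
jog_arm([
  [[-0.03, -0.03, 0.01, 0], [-0.06, -0.06, 0.02, 0], [-0.082, -0.071, 0.03, 0], [-0.082, -0.071, 0.03, 0]],
], claw=0.05)

```text
t: 4.05
position: [0.5164, -0.1124, 0.2561]
tcp_rot: [-0.001, -3.139, -0.001]
force: [-0.7, 0.3, -0.8]
opening: 0.0619
grasp_force: 0.0
```

```bash
cat > b.py <<'E'
from h import *
import sys
np.set_printoptions(precision=4,suppress=True)
q=sense();print(q["t"],np.array(q["joint_pos"]),np.array(q["position"]),R.from_rotvec(q["tcp_rot"]).as_matrix()[:,1],np.array(q["force"]))
S=[snapshot(n) for n in ("side","top","wrist")]
save(S[2],sys.argv[1]+"w");save(S[0],sys.argv[1]+"s");save(S[1],sys.argv[1]+"t")
for l in sys.argv[2:]:
    rs=[]
    for s in S:
        r=spot_point(s,l)
        if r: print(l,r[0]['p'],np.round(r[0]['at'],1)); rs.append(ray(s,r[0]['at']))
        else: print(l,"none")
    if len(rs)>1: print(tri(rs),*[tri([rs[i],rs[j]])[0] for i in range(len(rs)) for j in range(i)])
E
python3 b.py b cover_bar cap_top
```

```text
4.05 [-0.2362  0.223   1.5931  0.0003  1.3283 -1.8068] [ 0.5164 -0.1124  0.2561] [0.0003 1.     0.0009] [-0.6566  0.2955 -0.8467]
cover_bar 0.89 [250.6 311.9]
cover_bar 0.91 [205.8 307.1]
cover_bar 0.91 [228.5 322.6]
(array([ 0.5168, -0.1104,  0.1391]), [np.float64(0.0017036833660586978), np.float64(0.002312120206820032), np.float64(0.0007841078410603804)]) [ 0.517 -0.111  0.139] [ 0.516  -0.1095  0.1387] [ 0.5169 -0.1108  0.1409]
cap_top 0.75 [254.1 311.4]
cap_top 0.63 [226.6 282.4]
cap_top none
(array([ 0.4864, -0.081 ,  0.1248]), [np.float64(0.03686236179447911), np.float64(0.0368623617944791)]) [ 0.4864 -0.081   0.1248]
```

View pics/bw.png

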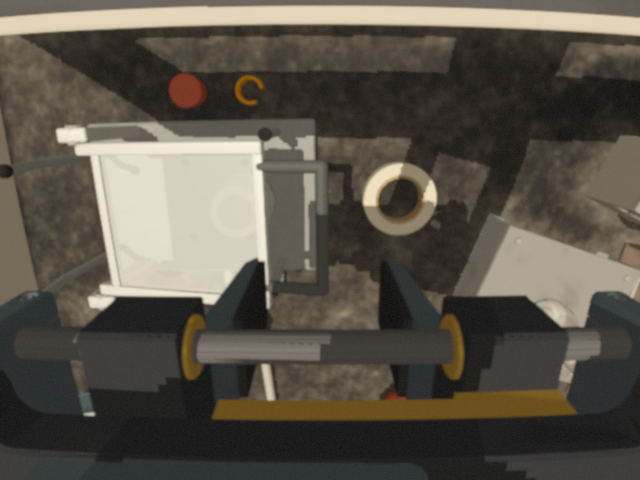

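The wrist view shows the bar at column 322, rows 165 to 290, centred between the fingers. All three views put it near (0.517, -0.111, 0.139). I'll narrow the opening and descend.

Call:
jog_arm([
  [[0, 0.001, 0.01, 0], [0, 0.001, 0.03, 0], [0, 0.001, 0.06, 0], [0, 0.001, 0.09, 0], [0, 0.001, 0.115, 0], [0, 0.001, 0.13, 0], [0, 0.001, 0.134, 0], [0, 0.001, 0.134, 0]],
], claw=0.032)

```text
t: 5.3
position: [0.5129, -0.1106, 0.1244]
tcp_rot: [0.0, -3.14, -0.001]
force: [-0.5, -0.6, 0.0]
opening: 0.0324
grasp_force: 0.0
```

Call:
jog_arm([
  [[0, 0, 0, 0], [0, 0, 0, 0], [0, 0, 0, 0], [0, 0, 0, 0], [0, 0, 0, 0]],
], claw=0.006)

```text
t: 5.8
position: [0.5138, -0.1112, 0.1254]
tcp_rot: [-0.001, 3.14, -0.002]
force: [0.4, -2.7, -0.3]
opening: 0.0091
grasp_force: 30.0
```

Call:
jog_arm([
  [[0, -0.003, -0.013, 0], [0, -0.0065, -0.027, 0], [0, -0.011, -0.041, 0], [0, -0.017, -0.0545, 0], [0, -0.024, -0.0675, 0], [0, -0.0315, -0.08, 0], [0, -0.04, -0.092, 0], [0, -0.049, -0.1035, 0]],
])

```text
t: 6.6
position: [0.5142, -0.1595, 0.229]
tcp_rot: [-0.0, 3.14, 0.002]
force: [5.0, -0.1, -3.6]
opening: 0.0093
grasp_force: 30.0
```

Call:
jog_arm([
  [[0, -0.01, -0.0105, 0], [0, -0.021, -0.0205, 0], [0, -0.0325, -0.03, 0], [0, -0.0445, -0.038, 0], [0, -0.057, -0.0455, 0], [0, -0.07, -0.0525, 0], [0, -0.0835, -0.058, 0], [0, -0.0975, -0.0625, 0]],
])

```text
t: 7.4
position: [0.5149, -0.2566, 0.2934]
tcp_rot: [-0.001, 3.136, 0.003]
force: [5.7, 5.1, 4.5]
opening: 0.0095
grasp_force: 30.0
```

Call:
jog_arm([
  [[0, -0.014, -0.0035, 0], [0, -0.0285, -0.0065, 0], [0, -0.0435, -0.008, 0], [0, -0.058, -0.0088, 0], [0, -0.0665, -0.0088, 0], [0, -0.0665, -0.0088, 0]],
])

```text
t: 8.0
position: [0.515, -0.3254, 0.3016]
tcp_rot: [0.001, 3.136, -0.003]
force: [6.0, -1.0, 3.3]
opening: 0.0091
grasp_force: 30.0
```

Call:
jog_arm([
  [[0, 0, 0, 0], [0, 0, 0, 0], [0, 0, 0, 0], [0, 0, -0.015, 0], [0, 0, -0.04, 0], [0, 0.02, -0.06, 0], [0, 0.045, -0.06, 0], [0, 0.07, -0.06, 0]],
], claw=0.035)

```text
t: 8.8
position: [0.5128, -0.2533, 0.3603]
tcp_rot: [-0.001, -3.142, 0.001]
force: [-0.4, 0.6, -0.6]
opening: 0.0351
grasp_force: 0.0
```

```bash
python3 b.py c cover_bar cap_top
```

```text
8.8 [-0.4786  0.2639  1.2841 -0.0003  1.5935 -2.0485] [ 0.5128 -0.2533  0.3603] [ 0.0009  1.     -0.0004] [-0.3612  0.553  -0.596 ]
cover_bar 0.89 [122.4 303.2]
cover_bar 0.89 [184.2 395.7]
cover_bar 0.9 [266.2 202. ]
(array([ 0.5205, -0.3272,  0.3139]), [np.float64(0.0027140284421668286), np.float64(0.002277270282535148), np.float64(0.0034392929088183557)]) [ 0.5209 -0.3297  0.3145] [ 0.5201 -0.3237  0.3162] [ 0.5226 -0.3274  0.3081]
cap_top 0.96 [256.1 311.4]
cap_top 0.83 [230.3 340.5]
cap_top 0.68 [190.3 368.9]
(array([ 0.5166, -0.1974,  0.0741]), [np.float64(0.005532926627825429), np.float64(0.008313254535371765), np.float64(0.0037281211304327766)]) [ 0.5175 -0.2004  0.0727] [ 0.514  -0.1935  0.0728] [ 0.5139 -0.2005  0.0873]
```

Call:
jog_arm([
  [[0, 0, 0, 8.5], [0, 0, 0, 17], [0, 0, 0, 25.5], [0, 0, 0, 34], [0, 0, 0, 42.5], [0, 0, 0, 51], [0, 0, 0, 59.5], [0, 0, 0, 68]],
], claw=0.0)

```text
t: 10.05
position: [0.5132, -0.2544, 0.3595]
tcp_rot: [-1.766, -2.598, 0.0]
force: [0.3, 0.3, 0.1]
opening: 0.0001
grasp_force: 0.0
```

Call:
jog_arm([
  [[0, 0, 0, 8.5], [0, 0, 0, 17], [0, 0, 0, 22], [0, 0, 0.02, 22], [0, 0, 0.045, 22], [0, 0, 0.065, 22], [0, 0, 0.07, 22], [0, 0, 0.07, 22]],
])

```text
t: 10.85
position: [0.5131, -0.254, 0.2891]
tcp_rot: [-2.221, -2.22, 0.001]
force: [-0.0, 0.1, 0.1]
opening: 0.0003
grasp_force: 0.0
```

Call:
jog_arm([
  [[-0.02, 0, 0, 0], [-0.04, 0, 0, 0], [-0.05, 0, 0, 0], [-0.058, 0, 0, 0], [-0.066, 0, 0, 0], [-0.074, 0, 0, 0], [-0.082, 0, 0, 0], [-0.09, 0, 0, 0]],
])

```text
t: 11.65
position: [0.5131, -0.344, 0.2894]
tcp_rot: [-2.22, -2.221, 0.0]
force: [-0.9, 2.1, -0.9]
opening: 0.0005
grasp_force: 0.8
```

Call:
jog_arm([
  [[-0.005, 0, 0, 0], [-0.01, 0, 0, 0], [-0.015, 0, 0, 0], [-0.018, 0, 0, 0]],
])

```text
t: 12.05
position: [0.5133, -0.3621, 0.2896]
tcp_rot: [-2.221, -2.221, -0.0]
force: [-0.9, 2.4, -1.9]
opening: 0.0004
grasp_force: 0.8
```

Call:
jog_arm([
  [[-0.003, 0, 0, 0], [-0.005, 0, 0, 0], [-0.005, 0, 0, 0]],
])

```text
t: 12.35
position: [0.5132, -0.3638, 0.2897]
tcp_rot: [-2.217, -2.219, -0.007]
force: [-0.1, 7.9, -0.0]
opening: 0.0005
grasp_force: 4.3
```

Call:
jog_arm([
  [[-0.002, 0, 0, 0], [-0.004, 0, 0, 0], [-0.004, 0, 0, 0]],
])

```text
t: 12.65
position: [0.5132, -0.364, 0.2898]
tcp_rot: [-2.211, -2.216, -0.014]
force: [-1.3, 16.9, 1.5]
opening: 0.0005
grasp_force: 8.7
```

The bar stopped at y = -0.364 and the force rose to 17 N, so the guard is on its stops. I'll back off and look at the cap.

Call:
jog_arm([
  [[0.01, 0, 0, 0], [0.03, 0, 0, 0], [0.06, 0, 0, 0], [0.09, 0, 0, 0], [0.12, 0, 0, 0], [0.15, 0, 0, 0], [0.172, 0.003, 0, 0], [0.172, 0.003, 0, 0]],
], claw=0.0912)

```text
t: 13.45
position: [0.5165, -0.1962, 0.2906]
tcp_rot: [2.217, 2.224, 0.002]
force: [-0.2, 0.4, -0.3]
opening: 0.0615
grasp_force: 0.0
```

```bash
python3 b.py d cover_bar cap_top seat cap stand; python3 - <<'E'
import cv2,numpy as np
a=cv2.resize(cv2.imread("pics/dw.png"),(400,300));b=cv2.resize(cv2.imread("pics/ds.png")[60:360,150:550],(400,300));c=cv2.resize(cv2.imread("pics/dt.png")[100:325,200:500],(400,300))
cv2.imwrite("pics/d.png",np.vstack([np.hstack([a,b]),np.hstack([c,c*0])]))
E
```

```text
13.45 [-0.384   0.2447  1.4785  0.0003  1.4166 -0.3873] [ 0.5165 -0.1962  0.2906] [1.     0.0033 0.0018] [-0.1885  0.4398 -0.3348]
cover_bar 0.93 [119.3 303.8]
cover_bar 0.65 [194.5 423.7]
cover_bar none
(array([ 0.5199, -0.3947,  0.3042]), [np.float64(0.001787418154316806), np.float64(0.0017874181543168653)]) [ 0.5199 -0.3947  0.3042]
cap_top 0.78 [255.  308.3]
cap_top 0.93 [227.9 337.4]
cap_top 0.73 [194.8 323.1]
(array([ 0.52  , -0.192 ,  0.0791]), [np.float64(0.0024946169574037026), np.float64(0.004327990519663004), np.float64(0.0024791327636567583)]) [ 0.5216 -0.1923  0.0784] [ 0.5183 -0.192   0.0763] [ 0.519  -0.1926  0.085 ]
seat 0.69 [278.5 310.9]
seat 0.76 [242.8 337.5]
seat none
(array([ 0.5174, -0.1946,  0.0172]), [np.float64(0.004556332265425235), np.float64(0.004556332265425257)]) [ 0.5174 -0.1946  0.0172]
cap 0.73 [272.  310.1]
cap 0.89 [240.3 336.5]
cap 0.68 [190.7 323.3]
(array([ 0.5171, -0.1947,  0.0326]), [np.float64(0.0022054794156816672), np.float64(0.0013300273547669033), np.float64(0.0014592232322099366)]) [ 0.5167 -0.1937  0.0329] [ 0.5166 -0.1963  0.03  ] [ 0.5176 -0.195   0.0346]
stand 0.95 [283.  311.2]
stand 0.69 [245.9 337.7]
stand none
(array([ 0.5167, -0.1957,  0.0043]), [np.float64(0.00456193532516999), np.float64(0.004561935325170047)]) [ 0.5167 -0.1957  0.0043]
```

View pics/d.png

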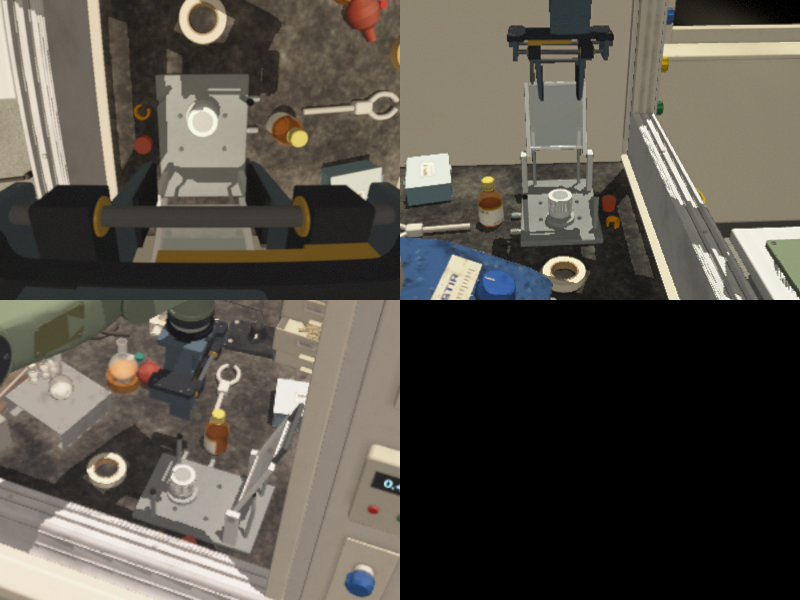

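The guard leans open on its stop rods and the cap stands free at about (0.518, -0.194), with its top near 0.077. Next I'll descend over it, with the opening at 80 mm.

Call:
jog_arm([
  [[0.002, 0.0015, 0.035, 0], [0.002, 0.0015, 0.075, 0], [0.002, 0.0015, 0.115, 0], [0.002, 0.0015, 0.15, 0], [0.002, 0.0015, 0.18, 0], [0.002, 0.0015, 0.205, 0], [0.002, 0.0015, 0.205, 0]],
], claw=0.075)

```text
t: 15.05
position: [0.5154, -0.1957, 0.0815]
tcp_rot: [-2.216, -2.216, 0.005]
force: [-1.5, -0.5, 0.6]
opening: 0.0748
grasp_force: 0.0
```

Call:
jog_arm([
  [[0, 0, 0.01, 0], [0, 0, 0.02, 0], [0, 0, 0.03, 0], [0, 0, 0.038, 0], [0, 0, 0.041, 0], [0, 0, 0.041, 0]],
])

```text
t: 15.65
position: [0.5176, -0.1966, 0.0433]
tcp_rot: [-2.221, -2.221, 0.0]
force: [0.4, 0.5, -0.7]
opening: 0.075
grasp_force: 0.0
```

```bash
python3 b.py e cap_top cap
```

```text
15.65 [-0.3839  0.4498  1.8422  0.0001  0.8504 -0.384 ] [ 0.5176 -0.1966  0.0433] [ 1.      0.     -0.0008] [ 0.3925  0.4507 -0.7229]
cap_top 0.75 [253.4 310.5]
cap_top 0.41 [247.1 336.6]
cap_top 0.82 [314.9 322. ]
(array([ 0.5076, -0.2088,  0.0526]), [np.float64(0.015353465847379445), np.float64(0.0195250356101664), np.float64(0.011415965738696722)]) [ 0.5001 -0.2115  0.0568] [ 0.5164 -0.1868  0.0835] [ 0.5102 -0.2076  0.0301]
cap 0.89 [272.4 310.9]
cap none
cap 0.68 [281.3 323.8]
(array([ 0.5163, -0.1972,  0.0284]), [np.float64(0.002858838164974467), np.float64(0.0028588381649745213)]) [ 0.5163 -0.1972  0.0284]
```

Call:
jog_arm([
  [[0, 0, 0, 0], [0, 0, 0, 0], [0, 0, 0, 0], [0, 0, 0, 0], [0, 0, 0, 0], [0, 0, 0, 0]],
], claw=0.04)

```text
t: 16.7
position: [0.5179, -0.1967, 0.0437]
tcp_rot: [2.221, 2.221, 0.0]
force: [0.2, -1.0, -0.6]
opening: 0.0487
grasp_force: 30.0
```

Call:
jog_arm([
  [[0, 0, 0.001, 0], [0, 0, 0.002, 0], [0, 0, 0.002, 3], [0, 0, 0.002, 6], [0, 0, 0.002, 9], [0, 0, 0.002, 12], [0, 0, 0.002, 15], [0, 0, 0.002, 18]],
])

```text
t: 17.5
position: [0.5185, -0.1976, 0.0435]
tcp_rot: [2.54, 1.844, 0.001]
force: [-2.5, -1.2, 10.7]
opening: 0.0486
grasp_force: 30.0
```

Call:
jog_arm([
  [[0, 0, -0.001, 3], [0, 0, -0.001, 6], [0, 0, -0.001, 9], [0, 0, -0.001, 12], [0, 0, -0.001, 15], [0, 0, -0.001, 18], [0, 0, -0.001, 21], [0, 0, -0.001, 24]],
])

```text
t: 18.3
position: [0.5169, -0.1969, 0.0436]
tcp_rot: [-2.871, -1.276, 0.002]
force: [-4.1, -1.6, 7.7]
opening: 0.0491
grasp_force: 30.0
```

```bash
python3 -c "
from h import *
q=sense();print(q['position'],q['force'],q['torque'],q['joint_pos'])"
```

```text
[ 0.51694652 -0.19688959  0.04355907] [-4.05928959 -1.64884634  7.73849649] [-0.07776601  0.7888226   0.09077009] [-3.84195864e-01  4.49058646e-01  1.84273889e+00 -1.10015246e-03
  8.51120628e-01  3.50913597e-01]
```

Call:
jog_arm([
  [[0, 0, 0, 3], [0, 0, 0, 6], [0, 0, 0, 9], [0, 0, 0, 12], [0, 0, 0, 15], [0, 0, 0, 18]],
])

```text
t: 18.9
position: [0.5159, -0.1962, 0.0427]
tcp_rot: [-3.033, -0.81, 0.005]
force: [-3.7, 1.5, 3.1]
opening: 0.0487
grasp_force: 30.0
```

Call:
jog_arm([
  [[0, 0, 0.001, 0], [0, 0, 0.002, 0], [0, 0, 0.003, 0], [0, 0, 0.003, 0]],
])

```text
t: 19.3
position: [0.5166, -0.1957, 0.0394]
tcp_rot: [-3.032, -0.813, 0.003]
force: [-4.1, 4.0, 3.2]
opening: 0.0488
grasp_force: 30.0
```

The cap has dropped over the pins: it sank 4 mm with little force. Now I'll push it home.

Call:
jog_arm([
  [[0, 0, 0.001, 0], [0, 0, 0.002, 0], [0, 0, 0.003, 0], [0, 0, 0.004, 0], [0, 0, 0.005, 0], [0, 0, 0.005, 0]],
])

```text
t: 19.9
position: [0.5166, -0.1957, 0.035]
tcp_rot: [-3.032, -0.813, 0.003]
force: [-3.6, 3.6, 8.0]
opening: 0.0488
grasp_force: 30.0
```

Call:
jog_arm([
  [[0, 0, 0.001, 0], [0, 0, 0.002, 0], [0, 0, 0.003, 0], [0, 0, 0.003, 0]],
])

```text
t: 20.3
position: [0.5166, -0.1957, 0.0339]
tcp_rot: [-3.032, -0.813, 0.002]
force: [-8.3, 5.6, 21.2]
opening: 0.049
grasp_force: 30.0
```

Call:
jog_arm([
  [[0, 0, 0.001, 0], [0, 0, 0.001, 0], [0, 0, 0.001, 0], [0, 0, 0.001, 0]],
])

```text
t: 20.7
position: [0.5166, -0.1958, 0.0339]
tcp_rot: [-3.032, -0.813, 0.002]
force: [-10.5, 6.6, 27.8]
opening: 0.0492
grasp_force: 30.0
```

```bash
python3 b.py f cap cover_bar; python3 - <<'E'
import cv2,numpy as np
b=cv2.resize(cv2.imread("pics/fs.png")[80:330,200:400],(480,600));c=cv2.resize(cv2.imread("pics/fw.png"),(320,240))
C=np.zeros((600,800,3),np.uint8);C[:,:480]=b;C[:240,480:]=c;C[250:490,480:]=cv2.resize(cv2.imread("pics/ft.png")[120:320,230:496],(320,240))
cv2.imwrite("pics/f.png",C)
E
```

```text
20.7 [-0.3836  0.4608  1.8536  0.0011  0.8292  0.6623] [ 0.5166 -0.1958  0.0339] [ 0.5005 -0.8658 -0.0021] [-10.4888   6.6102  27.7852]
cap 0.7 [276.2 307.4]
cap 0.69 [240.7 340.3]
cap 0.63 [280.  324.2]
(array([ 0.5221, -0.1975,  0.0226]), [np.float64(0.0036356933951529682), np.float64(0.006766358066533285), np.float64(0.004449867744922462)]) [ 0.5247 -0.1998  0.0199] [ 0.5196 -0.1948  0.0212] [ 0.5222 -0.1984  0.0281]
cover_bar 0.2 [274.3 308.7]
cover_bar 0.75 [192. 420.]
cover_bar none
(array([ 0.6021, -0.3114,  0.0497]), [np.float64(0.12258565729262905), np.float64(0.1225856572926291)]) [ 0.6021 -0.3114  0.0497]
```

View pics/f.png

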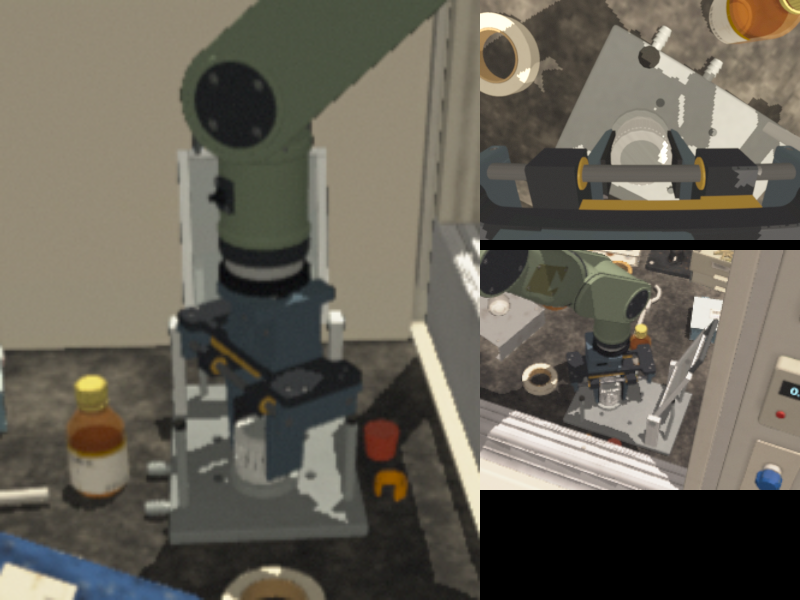

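The picture shows the cap down on its seat between the fingers, the guard leaning open, and the surrounding things where they were. The cap travelled 9.8 mm and then hit a hard stop, with 28 N holding it there.

```bash
python3 -c "
from station import *
print(job_done())"
```

```text
the job is handed in; nothing more can be done
None
```

I handed the job in at about 21 s: the guard rests open on its stops, the cap is keyed over the pins and held pushed home (9.8 mm down to a hard stop, about 28 N), and the things around the stand look unmoved in the last pictures.

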